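# Swap the specimen in the measuring fixture and snug the cam clamp

## Robot

A 7-joint arm with a two-finger parallel gripper is mounted at the origin on the work surface. World frame = base frame: x ahead of the robot, y to its left, z up, the work surface at z = 0. Lengths are in m, angles in rad, forces in N, time in s.
With the tool pointing down it reaches from about 0.4 to 0.85 m from the base axis. Payload 4.5 kg.
Tool frame: the origin (TCP) lies at the very end of the fingers, on their centre line; the grasp point (between the pads) lies manip.tcp_to_grasp behind it (manip.tcp_to_grasp is the distance from the TCP to the grasp point, in m); y points along the fingers, x is the direction in which the jaws open and shut, and the axes are right-handed (so a half turn about y gives the same grasp; the last joint's range is limited). The gripper opens to 88 mm and grips with 3 to 60 N. Pads are 18 mm wide; open, the fingers measure 123 mm over their backs; the gripper's body (75 mm by 187 mm) begins 45 mm behind the grasp point.
Start: joints at [-1.179, 0.689, -0.195, 1.565, 0.157, 0.902, -0.215], TCP at [0.219, 0.585, 0.239] pointing down, gripper open.
Joint ranges: [-3.01, 3.01], [-0.46, 2.08], [-1.47, 1.51], [0.13, 2.56], [-1, 4.14], [0.04, 2.09], [-2.66, 2.66]. Speed limits (rad/s): [2.57, 2.57, 3.14, 3.14, 3.14, 3.14, 3.14].

## Interface

Orientations are given as a unit quaternion [w, x, y, z].
In Python, from rig import telemetry, vision, workorder, manip gives the robot as it stands.
- The arm moves only by the tool drive_tool, never from a script. Its argument "rows" is a list of rows, each an object with "delta_pos": the shift along the tool's x, y, z in mm, a list of three; "twist": the turn, a rotation vector about the tool's x, y, z in rad, a list of three. In form: [{"delta_pos": [tx, ty, tz], "twist": [wx, wy, wz]}, ...]. A call has exactly 5 rows; each row is the pose to reach, as a shift and turn from the pose measured when the call began, along the tool's axes at that moment; what a row does not reach only later rows make up. A row lasts 1/10 s, in which the tool goes at most 50 mm and 8.59 degrees, less where a joint would pass 70% of its speed; a pose out of reach is approached as far as the arm can. A call with a gripper value outside its range is refused whole. "fingers" is the opening, from 0 (shut) to 1 (fully open), set as the call begins (left out, the last holds). The fingers move at their own pace and stop on an object; "squeeze" is the grip in N (left out, the last holds). Time passes only in rows, so rows that repeat a pose let the fingers close, or fill a call up. It gives the time, the measured TCP pose, the force and the opening at its end, in the units of the state.
- telemetry.observe(): the state, without advancing time (a new reading comes with each control period).
- vision.snapshot(name): name is "scene" or "top"; returns a dict with "pixels" (400x640x3 uint8, red, green, blue), "fov_y" (degrees; the focal length in pixels is half the picture's height over the tangent of half this angle, whatever the lens; pixels are square), "cx", "cy" (the principal point, pixels), "R" (3x3) and "t" (3): a world point X has camera coordinates R X + t. Camera axes: x right, y down, z forward; pixel columns grow to the right and rows downward; lengths in m; the calibration is good to about 2 mm. A picture is of the moment at which its call begins. There is no depth.
- workorder.close_job(): hands the job in, once; it reports no verdict.
The state is a dict: "time_s": time; "qpos": joint angles; "dq": joint speeds; "effort": joint torques, N m; "eef_pos": TCP position; "ee_rot": TCP orientation; "contact_force": force on the tool from outside, world axes, zero at the start; "wrist_torque": the same for the moment, N m; "grip_width": finger opening in m.
Only numpy, scipy, OpenCV 4.12 (cv2) and the standard library are available. Lean on these libraries where they do the work, as an engineer would, in place of code of your own. Each camera call takes 0.05 s, during which the arm holds its last target.

## Task

Swap the two round black specimen pucks: the one standing between the jaws of the fixture goes into the tray pocket that the other one came from, and that other one goes between the jaws, both with the polished metal face up and standing flat. Then turn the cam lever just far enough that the puck is nipped and the sprung back jaw has given about 3 mm; stop there and never push that jaw anywhere near the end of its 8 mm travel. Leave the steel block in the tray, the bottle and the loupe where they are.

Things in the scene. Friction and masses are not known exactly. Their poses are not given: they have to be found in the camera images.
- fixture: Grey clamping fixture, steel jaws, fixed. Plate 140 mm along its x, y from -100 to +66 mm, 20 mm thick; origin on the bench below the nest. Its z is up; at yaw 0 its x points away from the robot, its y to the robot's left. The clamping direction is y: the cam lever and front jaw are on the -y side, the sprung back jaw on the +y side, with a fixed bracket (60 mm wide, 30 mm tall) 10 mm behind it. The +x and -x sides are open for fingers.
- nest (a point): Centre of the space between the fully open jaws, on the plate's top (20 mm above the bench); axes as the fixture. The jaws are flat, upright steel faces across y, 40 mm wide, reaching 24 mm above the plate; fully open the front face is at y = -25 mm and the back face at y = +25 mm.
- cam_lever (a joint): Angle (rad) of the cam lever about the upright pivot, 0 (fully open) to 1.9, growing counter-clockwise seen from above. At 0 the lever points along the fixture's -x, at 1.57 along its -y. An eccentric disc (diameter 48 mm) on the lever pushes the front jaw towards +y: jaw advance = 14 mm per rad x angle. Friction (about 0.25 N m, some 3 N at the knob) keeps it where it is left, also under the clamping force. It starts between 0 and 0.3.
- cam_pivot (a point): Point on the lever's turning axis, at nest y = -50 mm, 46 mm above the bench.
- lever_knob (a point): Middle of the upright round black knob at the end of the lever, 80 mm from the pivot axis. Knob diameter 16 mm, 30 mm tall, from 46 to 76 mm above the bench; the flat lever arm (12 mm wide, 7 mm thick) lies just below it. It can be pinched from above or pushed from the side.
- front_jaw_face (a point): Middle of the clamping face of the front jaw (moves with the cam towards the fixture's +y, 33 mm above the bench).
- back_jaw (a joint): How far (m) the sprung back jaw has been pushed back towards the fixture's +y: 0 at rest, end stop at 0.008. Spring 1500 N/m. Once the puck touches both jaws, further advance of the front jaw shows here one for one: advance = 50 mm - puck diameter + back jaw travel.
- back_jaw_face (a point): Middle of the clamping face of the back jaw, 33 mm above the bench.
- tray: Grey plastic specimen tray, fixed, 180 mm along its x, 78 mm along y, 26 mm tall, with two square pockets (56 mm wide, 6 mm deep, floor 20 mm above the bench) in a row along x. Origin on the bench under its centre, z up. Position and yaw vary.
- pocket_near (a point): Centre of the floor of the pocket at the tray's x = -42 mm; axes as the tray.
- pocket_far (a point): Centre of the floor of the pocket at the tray's x = +42 mm; axes as the tray. At the start one pocket holds a round puck, the other the steel block; which is which varies.
- puck_wide: Wide specimen puck: black resin cylinder, 40 mm diameter, 30 mm tall, with a polished steel section in its top face; about 80 g. Origin at the centre of its underside, z up through the polished face. It starts in the fixture or in the tray.
- puck_narrow: Narrow specimen puck: the same but 30 mm diameter, 30 mm tall, about 45 g. Origin at the centre of its underside, z up. It starts in whichever of fixture and tray does not hold the wide one.
- block: Bystander: square steel reference block 34 x 34 mm, 26 mm tall, in the other tray pocket. Origin under its centre. Not to be moved.
- bottle: Bystander: white plastic bottle, diameter 44 mm, 110 mm tall, on the bench beyond the work. Origin under its centre.
- loupe: Bystander: brass-coloured loupe, diameter 40 mm, 40 mm tall, on the bench beyond the work. Origin under its centre.
There are look-alikes about, which are no part of the job. Several things have the shape of the fixture; the one meant has the colours described above. Of the things shaped like the tray, the grey one is meant.

How it is judged:
By the outcome, as a careful person would: the job done as asked, in the order asked, and still so for the second after the job is handed in, with the robot touching nothing.
It also fails if it takes over 67 s, if anything falls off the work surface, if the arm or the gripper's body presses on something with over 40 N, if the wrist force passes 120 N, or if a joint passes its speed limit or range.

## Working session

There is one attempt and no reset: what is moved stays moved. The work goes in short steps, Python scripts to look and compute and a tool call to move; the robot and the scene stay as the last step left them, time stands still between calls to the robot, and variables do not carry over. Pictures are saved under pics/ and viewed, and the job is handed in when it is done.

Besides the shell and the picture viewer there is one more tool, called after "Request:" as name([rows], argument=value, ...), one row to a line, values as JSON. drive_tool: Moves the arm, as the interface text tells. Its arguments: {"type":"object","properties":{"rows":{"type":"array"},"fingers":{"type":"number"},"squeeze":{"type":"number"}},"required":["rows"]}

```bash
ls; mkdir -p pics
python3 - <<'E'
from rig import telemetry, vision, manip
import cv2, json
print(telemetry.observe()); print([ (a,getattr(manip,a)) for a in dir(manip) if a[0]!='_'])
for n in("scene","top"):
    s=vision.snapshot(n); cv2.imwrite(f"pics/{n}0.png",s["pixels"][:,:,::-1])
    print(n,s["fov_y"],s["cx"],s["cy"],s["R"],s["t"],[k for k in s])
E
```

```text
pics
{'time_s': 0.0, 'qpos': array([-1.17918797,  0.68997354, -0.19454956,  1.56636535,  0.15729823,
        0.90250063, -0.21510642]), 'dq': array([ 1.58727990e-03,  4.41205261e-04, -2.51979324e-04, -1.26785653e-03,
       -1.00260170e-03,  9.26419542e-04, -5.17573893e-05]), 'effort': array([ 1.56835395e-04, -5.27546239e+01, -1.26709040e+00, -1.53428757e+01,
       -5.27182524e-02,  6.53525072e-03,  1.73994613e-04]), 'eef_pos': array([0.21869142, 0.58480062, 0.23791178]), 'ee_rot': array([-0.58056792,  0.5813791 ,  0.40256043, -0.4035893 ]), 'contact_force': array([-0.54985079,  0.49783704,  0.7844072 ]), 'wrist_torque': array([0.01354368, 0.04473558, 0.04855388]), 'grip_width': 0.08808340552489509}
[('IKError', <class 'rig.IKError'>), ('tcp_to_grasp', 0.0187)]
scene 52.4018865504658 314.9560277840107 193.6796721756169 [[-0.26630139  0.96386377  0.00708536]
 [ 0.73505079  0.20782787 -0.64537424]
 [-0.62352539 -0.16665596 -0.76383368]] [ 0.05012036 -0.37586133  1.43391255] ['pixels', 'fov_y', 'cx', 'cy', 'R', 't']
top 52.47783032793679 316.8285351660973 204.75545668843384 [[ 1.92434915e-02 -9.99803289e-01  4.80324527e-03]
 [-9.75903551e-01 -1.98274355e-02 -2.17299635e-01]
 [ 2.17352125e-01 -5.05900435e-04 -9.76093130e-01]] [0.07085209 0.55968724 1.26990045] ['pixels', 'fov_y', 'cx', 'cy', 'R', 't']
```

View pics/scene0.png

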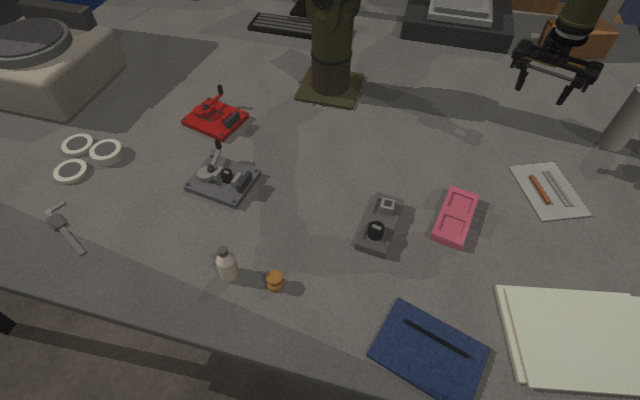

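View pics/top0.png

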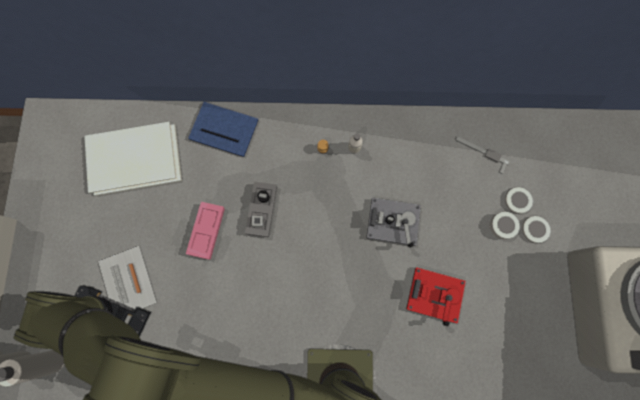

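Candidates, by pixel in the top view:
- Fixture: grey at (395,222), red at (437,295). The grey one is meant.
- Tray: grey at (261,210), pink at (205,231). The grey one is meant.
- Round dark things: puck in the fixture (390,219), puck in the tray's far pocket (264,196), lever knob (about 410,243).

I'll check these with close crops.

```bash
cat > h.py <<'E'
import numpy as np, cv2
from rig import telemetry, vision, manip
def snap(n,name=None):
    s=vision.snapshot(n); s["f"]=200/np.tan(np.radians(s["fov_y"])/2)
    if name: cv2.imwrite(f"pics/{name}.png",s["pixels"][:,:,::-1])
    return s
def proj(s,X):
    c=np.atleast_2d(X)@np.array(s["R"]).T+s["t"]; return c[:,:2]/c[:,2:]*s["f"]+[s["cx"],s["cy"]]
def back(s,uv,z):
    R=np.array(s["R"]);C=-R.T@s["t"]; uv=np.atleast_2d(uv).astype(float)
    d=np.c_[(uv-[s["cx"],s["cy"]])/s["f"],np.ones(len(uv))]@R
    return C+d*((z-C[2])/d[:,2])[:,None]
def crop(s,x,y,w,h,k,fn,lines=()):
    im=cv2.resize(s["pixels"][y:y+h,x:x+w,::-1],None,fx=k,fy=k,interpolation=cv2.INTER_CUBIC)
    for L,col in lines:
        p=((proj(s,L)-[x,y]+.5)*k).astype(int)
        cv2.polylines(im,[p.reshape(-1,1,2)],False,col,1)
    cv2.imwrite(f"pics/{fn}.png",im)
E
python3 - <<'E'
from h import *
t=snap("top");s=snap("scene")
crop(t,355,185,80,75,8,"tf"); crop(t,235,175,50,70,8,"tt")
crop(s,175,135,95,75,8,"sf"); crop(s,345,185,65,75,8,"st")
np.savez("tops.npz",p=t["pixels"],q=s["pixels"])
E
cd pics; python3 -c "
import cv2,numpy as np
a,b=[cv2.imread(f+'.png') for f in('tf','tt')]
h=max(a.shape[0],b.shape[0]);P=lambda i:cv2.copyMakeBorder(i,0,h-i.shape[0],0,4,0)
print(a.shape,b.shape)"
```

```text
(600, 640, 3) (560, 400, 3)
```

View pics/tf.png

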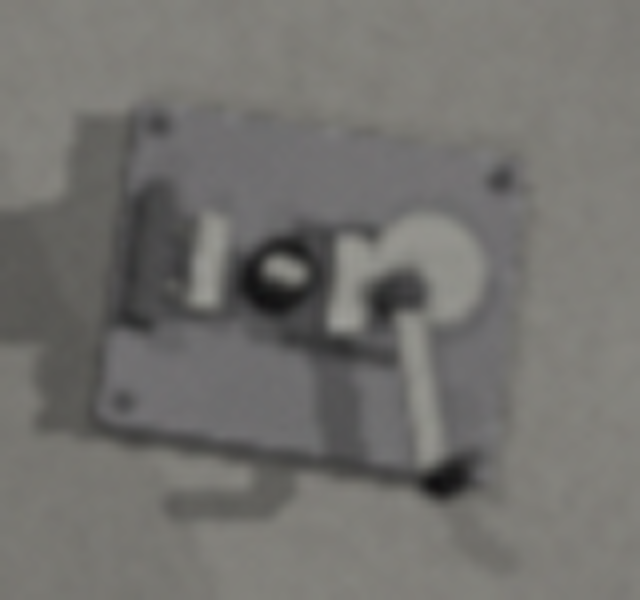

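View pics/tt.png

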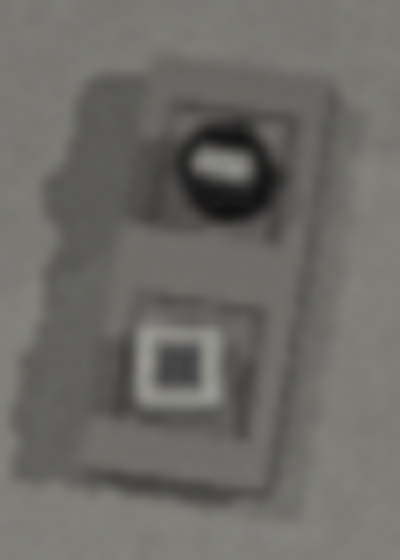

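View pics/sf.png

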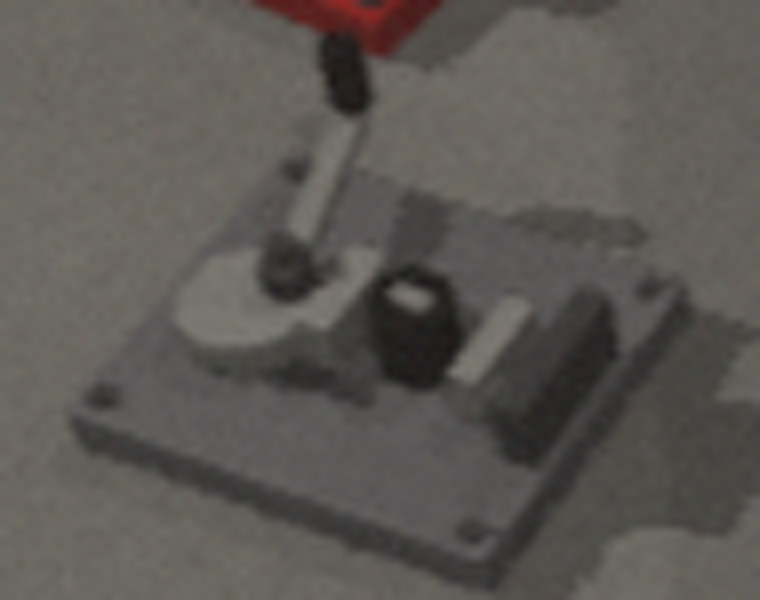

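View pics/st.png

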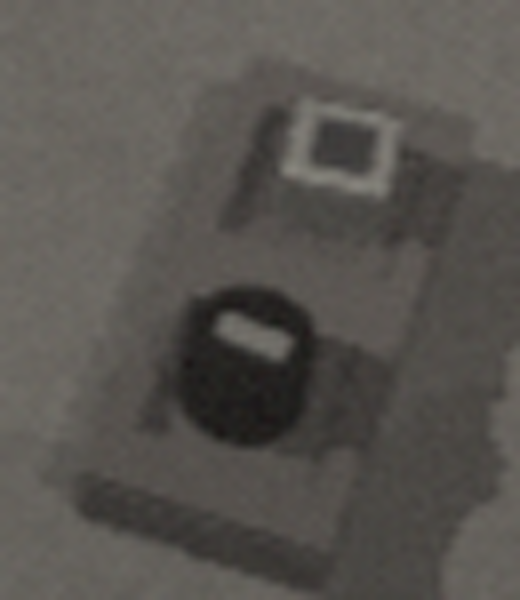

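```bash
cat > fit.py <<'E'
from h import *
from scipy.optimize import least_squares
t=snap("top");s=snap("scene")
U=lambda p,x,y:(np.array(p,float)+.5)/8-.5+[x,y]
def W(p,l): c,sn=np.cos(p[2]),np.sin(p[2]); l=np.atleast_2d(l); return np.c_[p[0]+c*l[:,0]-sn*l[:,1],p[1]+sn*l[:,0]+c*l[:,1],l[:,2]]
F=dict(l=np.array([[.07,.066,.02],[.07,-.1,.02],[-.07,.066,.02]]),t=U([[135,100],[522,158],[97,420]],355,185))
F2=dict(l=np.array([[.07,.066,.02],[.07,-.1,.02],[-.07,.066,.02],[-.07,-.1,.02]]),t=U([[490,562],[72,420],[687,290],[295,158]],175,135))
T=dict(l=np.array([[.09,.039,.026],[.09,-.039,.026],[-.09,-.039,.026],[-.09,.039,.026]]),t=U([[150,60],[335,85],[270,490],[80,465]],235,175))
T2=dict(l=T['l'],t=U([[330,550],[75,480],[250,62],[472,120]],345,185))
for a,b,p0 in((F,F2,[.6,-.17,-.1]),(T,T2,[.6,.2,-.1])):
    for obs in([(t,a)],[(s,b)],[(t,a),(s,b)]):
        r=least_squares(lambda p:np.concatenate([(proj(c,W(p,o['l']))-o['t']).ravel() for c,o in obs]),p0)
        print(r.x.round(4),r.fun.round(1))
print("pucks/tops z=.05")
print("narrow",back(t,U([[280,272]],355,185),.05).round(4),back(s,U([[415,305]],175,135),.05).round(4))
print("wide",back(t,U([[225,170]],235,175),.05).round(4),back(s,U([[247,342]],345,185),.05).round(4))
print("knobtop",back(t,U([[445,475]],355,185),.076),back(s,U([[340,42]],175,135),.076))
E
python3 fit.py
```

```text
[ 0.5204 -0.1598 -0.1311] [ 0.  -0.1  0.3 -0.2 -0.3  0.3]
[ 0.5224 -0.1557 -0.1356] [ 0.3  1.1 -0.8 -0.3  1.  -0.6 -0.5 -0.6]
[ 0.5212 -0.1574 -0.1353] [-0.6 -0.4 -0.4 -0.3 -1.1 -0.  -0.1  0.6 -1.1 -0.7  0.6 -1.  -0.8 -1. ]
[ 0.5492  0.2702 -0.1123] [ 0.4 -0.6 -0.2 -0.8 -0.3  0.6  0.2  0.7]
[ 0.5512  0.2707 -0.1089] [-0.1  1.1  0.4 -0.6 -0.6 -0.9  0.2  0.3]
[ 0.5503  0.2706 -0.1099] [ 0.2 -0.9 -0.3 -1.1 -0.4  0.3  0.1  0.4 -0.2  0.7  0.4 -0.9 -0.5 -1.2
  0.3  0. ]
pucks/tops z=.05
narrow [[ 0.5191 -0.1581  0.05  ]] [[ 0.5223 -0.1557  0.05  ]]
wide [[0.5875 0.2624 0.05  ]] [[0.5916 0.2629 0.05  ]]
knobtop [[ 0.43335256 -0.21730066  0.076     ]] [[ 0.43384854 -0.21798263  0.076     ]]
```

```bash
cat > plan.py <<'E'
import sys
from h import *
from scipy.spatial.transform import Rotation as R
def st():
    o=telemetry.observe(); q=o["ee_rot"]; return o,R.from_quat([q[1],q[2],q[3],q[0]]).as_matrix()
def plan(x,y,z,head):
    o,M=st(); 
    best=None
    for k in (0,np.pi):
        h=head+k; X=np.array([np.cos(h),np.sin(h),0]);Y=np.array([0,0,-1.]);T=np.c_[X,Y,np.cross(X,Y)]
        rv=R.from_matrix(M.T@T).as_rotvec()
        if best is None or np.linalg.norm(rv)<np.linalg.norm(best): best=rv
    d=M.T@(np.array([x,y,z])-o["eef_pos"])*1000
    print("t",round(o["time_s"],2),"pos",o["eef_pos"].round(4),"xh",round(np.arctan2(M[1,0],M[0,0]),3),"w",round(o["grip_width"],4),"F",o["contact_force"].round(1),"q7",o["qpos"][6].round(2))
    print("delta",d.round(1).tolist(),"twist",best.round(3).tolist())
if __name__=="__main__": plan(*map(float,sys.argv[1:5]))
E
python3 - <<'E'
from h import *
exec(open('fit.py').read().split("for a,b,p0")[0])
pf=[.5212,-.1575,-.134]; pt=[.5503,.2706,-.110]
def circ(c,r,z): a=np.linspace(0,6.3,40); return np.c_[c[0]+r*np.cos(a),c[1]+r*np.sin(a),0*a+z]
L=[]
sq=lambda a,b,c,d,z:np.array([[a,c,z],[b,c,z],[b,d,z],[a,d,z],[a,c,z]])
L.append((W(pf,sq(-.07,.07,-.1,.066,.02)),(0,255,0)))
L.append((W(pf,np.array([[-.02,.025,.044],[.02,.025,.044]])),(0,255,255)))
L.append((circ((.5205,-.157),.015,.05),(0,0,255)))
lv=.264; pv=W(pf,[[0,-.05,.046]])[0]; kn=W(pf,[[-.08*np.cos(lv),-.05-.08*np.sin(lv),.076]])[0]; print("knob",kn,"pivot",pv)
L.append((circ(kn,.008,.076),(255,255,0)));L.append((circ(kn,.008,.046),(255,255,0)))
L.append((W(pt,sq(-.09,.09,-.039,.039,.026)),(0,255,0)))
L.append((W(pt,sq(.014,.07,-.028,.028,.026)),(255,0,0)))
L.append((circ((.5895,.2627),.02,.05),(0,0,255)))
crop(t,355,185,80,75,5,"a",L);crop(t,235,175,50,75,5,"b",L);crop(s,175,135,95,75,4,"c",L);crop(s,345,185,65,75,5,"d",L)
I=[cv2.imread(f"pics/{k}.png") for k in "abcd"]
Z=np.zeros((680,790,3),np.uint8)
Z[:375,:400]=I[0];Z[:375,400:650]=I[1];Z[375:675,:380]=I[2];Z[375:675,400:725]=I[3][:300]
cv2.imwrite("pics/ov.png",cv2.resize(Z,None,fx=.88,fy=.88))
print("bottle",back(t,[[357,150]],0),"loupe",back(t,[[323,150]],0),"red",back(t,[[437,295],[447,322]],.03))
E
python3 plan.py .5205 -.157 .14 -.134
```

```text
knob [ 0.43519508 -0.2174225   0.076     ] pivot [ 0.51452003 -0.20705177  0.046     ]
bottle [[ 0.77350895 -0.05664641  0.        ]] loupe [[0.77097653 0.06383783 0.        ]] red [[ 0.27662816 -0.30902298  0.03      ]
 [ 0.19381781 -0.33691327  0.03      ]]
t 0.4 pos [0.2188 0.5854 0.2386] xh 1.213 w 0.088 F [-0.2 -0.1  0.3] q7 -0.22
delta [-589.7, 98.7, -542.5] twist [0.0, 1.347, -0.0]
```

View pics/ov.png

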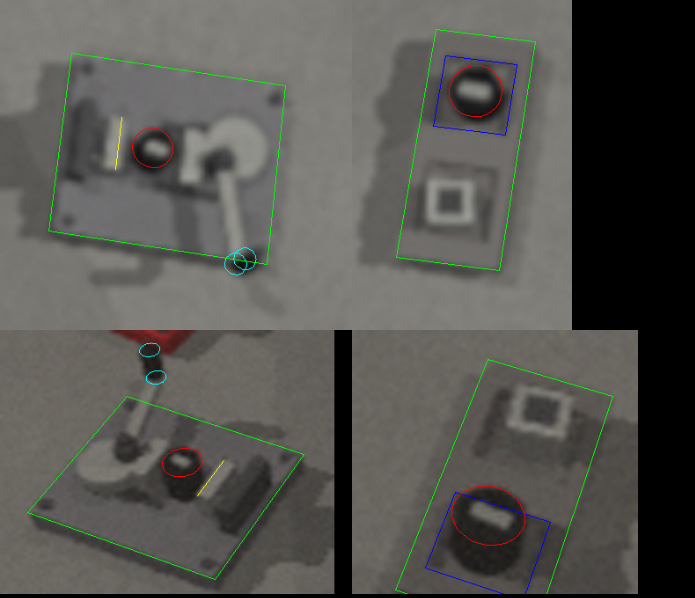

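The crops and overlay agree with the description: the narrow puck is in the grey fixture, and the wide one is in the far pocket of the grey tray. The block is in the near pocket. The lever is at about 0.26 rad. Next I move above the fixture.

Request:
drive_tool([
  {"delta_pos":[-590,99,-542],"twist":[0,1.347,0]},
  {"delta_pos":[-590,99,-542],"twist":[0,1.347,0]},
  {"delta_pos":[-590,99,-542],"twist":[0,1.347,0]},
  {"delta_pos":[-590,99,-542],"twist":[0,1.347,0]},
  {"delta_pos":[-590,99,-542],"twist":[0,1.347,0]},
], fingers=0.75, squeeze=15)

```text
time_s: 0.9
eef_pos: [0.3127, 0.3539, 0.2082]
ee_rot: [0.689, -0.689, -0.161, 0.16]
contact_force: [1.9, 0.7, -0.2]
grip_width: 0.0663
```

```bash
python3 plan.py .5205 -.157 .14 -.134
```

```text
t 0.9 pos [0.3127 0.3539 0.2082] xh 0.457 w 0.0663 F [ 1.9  0.7 -0.2] q7 -0.5
delta [-39.1, 68.1, -550.2] twist [-0.001, 0.591, 0.001]
```

Request:
drive_tool([
  {"delta_pos":[-39,68,-550],"twist":[0,0.591,0]},
  {"delta_pos":[-39,68,-550],"twist":[0,0.591,0]},
  {"delta_pos":[-39,68,-550],"twist":[0,0.591,0]},
  {"delta_pos":[-39,68,-550],"twist":[0,0.591,0]},
  {"delta_pos":[-39,68,-550],"twist":[0,0.591,0]},
])

```text
time_s: 1.4
eef_pos: [0.4065, 0.1242, 0.1776]
ee_rot: [0.706, -0.705, 0.047, -0.049]
contact_force: [1.6, 0.2, 0.2]
grip_width: 0.066
```

```bash
python3 plan.py .5205 -.157 .12 -.134
```

```text
t 1.4 pos [0.4065 0.1242 0.1776] xh -0.136 w 0.066 F [1.6 0.2 0.2] q7 -0.43
delta [151.1, 57.5, -263.2] twist [-0.001, -0.002, 0.002]
```

Request:
drive_tool([
  {"delta_pos":[151,58,-263],"twist":[0,0,0]},
  {"delta_pos":[151,58,-263],"twist":[0,0,0]},
  {"delta_pos":[151,58,-263],"twist":[0,0,0]},
  {"delta_pos":[151,58,-263],"twist":[0,0,0]},
  {"delta_pos":[151,58,-263],"twist":[0,0,0]},
])

```text
time_s: 1.9
eef_pos: [0.4989, -0.1038, 0.1306]
ee_rot: [0.706, -0.705, 0.047, -0.049]
contact_force: [1.0, -0.5, -0.0]
grip_width: 0.0658
```

Request:
drive_tool([
  {"delta_pos":[28,10,-52],"twist":[0,0,0]},
  {"delta_pos":[28,10,-52],"twist":[0,0,0]},
  {"delta_pos":[28,10,-52],"twist":[0,0,0]},
  {"delta_pos":[28,10,-52],"twist":[0,0,0]},
  {"delta_pos":[28,10,-52],"twist":[0,0,0]},
])

```text
time_s: 2.4
eef_pos: [0.5193, -0.1564, 0.1208]
ee_rot: [0.707, -0.705, 0.046, -0.048]
contact_force: [-0.1, 0.4, 0.3]
grip_width: 0.0664
```

```bash
python3 plan.py .5205 -.157 .028 -.134; python3 -c "
from h import *
s=snap('scene');t=snap('top')
crop(s,150,90,150,120,5,'s1');"
```

```text
t 2.4 pos [ 0.5193 -0.1564  0.1208] xh -0.133 w 0.0664 F [-0.1  0.4  0.3] q7 0.03
delta [1.1, 92.8, -0.8] twist [-0.003, 0.001, 0.002]
```

View pics/s1.png

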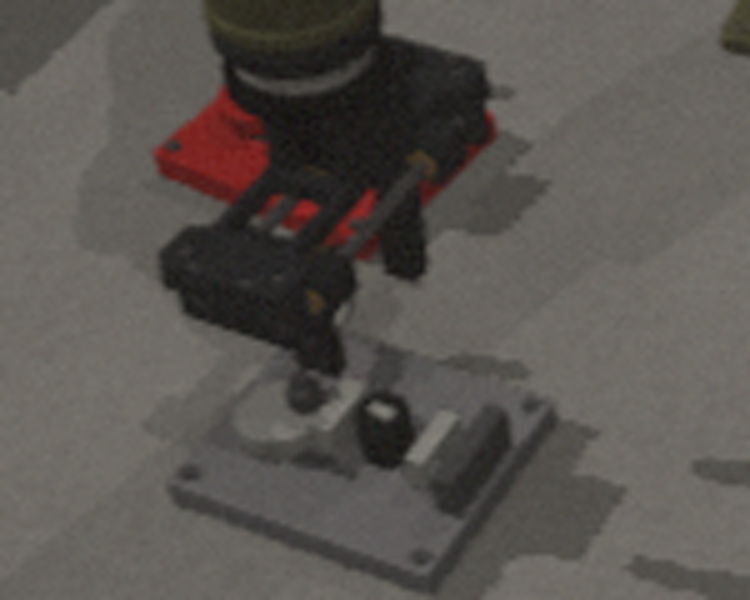

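The gripper is above the fixture with its fingers on the x sides; the puck is at crop (385,428), with nothing touched. Next I descend.

Request:
drive_tool([
  {"delta_pos":[1,30,-1],"twist":[0,0,0]},
  {"delta_pos":[1,55,-1],"twist":[0,0,0]},
  {"delta_pos":[1,75,-1],"twist":[0,0,0]},
  {"delta_pos":[1,88,-1],"twist":[0,0,0]},
  {"delta_pos":[1,93,-1],"twist":[0,0,0]},
])

```text
time_s: 3.0
eef_pos: [0.5202, -0.1567, 0.027]
ee_rot: [0.707, -0.705, 0.046, -0.047]
contact_force: [0.4, -0.8, -0.1]
grip_width: 0.0664
```

Request:
drive_tool([
  {"delta_pos":[0,2,0],"twist":[0,0,0]},
  {"delta_pos":[0,2,0],"twist":[0,0,0]},
  {"delta_pos":[0,2,0],"twist":[0,0,0]},
  {"delta_pos":[0,2,0],"twist":[0,0,0]},
  {"delta_pos":[0,2,0],"twist":[0,0,0]},
], fingers=0.2)

```text
time_s: 3.5
eef_pos: [0.5204, -0.1569, 0.0255]
ee_rot: [0.707, -0.705, 0.046, -0.047]
contact_force: [0.2, 0.2, 3.2]
grip_width: 0.0297
```

```bash
python3 plan.py .5205 -.157 .12 -.134
```

```text
t 3.5 pos [ 0.5204 -0.1569  0.0255] xh -0.132 w 0.0297 F [0.2 0.2 3.2] q7 0.02
delta [0.2, -94.5, 0.2] twist [-0.003, 0.002, 0.002]
```

Request:
drive_tool([
  {"delta_pos":[0,-15,0],"twist":[0,0,0]},
  {"delta_pos":[0,-40,0],"twist":[0,0,0]},
  {"delta_pos":[0,-70,0],"twist":[0,0,0]},
  {"delta_pos":[0,-75,20],"twist":[0,0,0]},
  {"delta_pos":[0,-75,60],"twist":[0,0,0]},
])

```text
time_s: 4.0
eef_pos: [0.529, -0.1015, 0.1034]
ee_rot: [-0.705, 0.706, -0.047, 0.051]
contact_force: [0.6, 0.0, -1.1]
grip_width: 0.0295
```

```bash
python3 plan.py .52 .06 .010 -.134
```

```text
t 4.0 pos [ 0.529  -0.1015  0.1034] xh -0.139 w 0.0295 F [ 0.6  0.  -1.1] q7 -0.06
delta [-31.9, 93.2, 158.7] twist [0.0, -0.005, 0.006]
```

Request:
drive_tool([
  {"delta_pos":[-8,20,45],"twist":[0,0,0]},
  {"delta_pos":[-20,40,90],"twist":[0,0,0]},
  {"delta_pos":[-28,60,135],"twist":[0,0,0]},
  {"delta_pos":[-32,70,159],"twist":[0,0,0]},
  {"delta_pos":[-32,80,159],"twist":[0,0,0]},
])

```text
time_s: 4.5
eef_pos: [0.5198, 0.0665, 0.0234]
ee_rot: [0.707, -0.704, 0.044, -0.049]
contact_force: [0.1, -0.6, -0.5]
grip_width: 0.0298
```

```bash
python3 plan.py .52 .06 .0065 -.134
```

```text
t 4.5 pos [0.5198 0.0665 0.0234] xh -0.131 w 0.0298 F [ 0.1 -0.6 -0.5] q7 -0.27
delta [1.0, 16.9, -6.5] twist [-0.004, 0.003, 0.006]
```

Request:
drive_tool([
  {"delta_pos":[0,6,0],"twist":[-0.004,0,0.006]},
  {"delta_pos":[0,10,0],"twist":[-0.004,0,0.006]},
  {"delta_pos":[0,14,0],"twist":[-0.004,0,0.006]},
  {"delta_pos":[0,16.5,0],"twist":[-0.004,0,0.006]},
  {"delta_pos":[0,16.5,0],"twist":[-0.004,0,0.006]},
])

```text
time_s: 5.0
eef_pos: [0.5199, 0.0655, 0.0068]
ee_rot: [-0.705, 0.706, -0.047, 0.047]
contact_force: [-0.3, 0.3, -1.0]
grip_width: 0.0293
```

```bash
python3 plan.py .52 .06 .0055 -.134
```

```text
t 5.0 pos [0.5199 0.0655 0.0068] xh -0.133 w 0.0293 F [-0.3  0.3 -1. ] q7 -0.27
delta [0.8, 1.4, -5.5] twist [0.0, 0.001, -0.0]
```

Request:
drive_tool([
  {"delta_pos":[0,1,0],"twist":[0,0,0]},
  {"delta_pos":[0,1.5,0],"twist":[0,0,0]},
  {"delta_pos":[0,1.5,0],"twist":[0,0,0]},
  {"delta_pos":[0,1.5,0],"twist":[0,0,0]},
  {"delta_pos":[0,1.5,0],"twist":[0,0,0]},
])

```text
time_s: 5.5
eef_pos: [0.5201, 0.0652, 0.0055]
ee_rot: [-0.705, 0.706, -0.047, 0.047]
contact_force: [0.3, -1.1, 1.6]
grip_width: 0.0298
```

Request:
drive_tool([
  {"delta_pos":[0,0,0],"twist":[0,0,0]},
  {"delta_pos":[0,0,0],"twist":[0,0,0]},
  {"delta_pos":[0,0,0],"twist":[0,0,0]},
  {"delta_pos":[0,-10,0],"twist":[0,0,0]},
  {"delta_pos":[0,-40,0],"twist":[0,0,0]},
], fingers=0.75)

```text
time_s: 6.0
eef_pos: [0.5185, 0.0652, 0.0446]
ee_rot: [-0.705, 0.706, -0.048, 0.046]
contact_force: [0.1, 0.0, 1.0]
grip_width: 0.0658
```

```bash
python3 plan.py .5895 .2627 .12 -.11
```

```text
t 6.0 pos [0.5185 0.0652 0.0446] xh -0.133 w 0.0658 F [0.1 0.  1. ] q7 -0.27
delta [43.9, -75.9, 205.1] twist [0.002, -0.023, -0.004]
```

Before carrying the wide puck I'll open the lever fully. That gives the most room, and pinching the knob at its stop calibrates the fixture in robot coordinates.

```bash
python3 plan.py .434 -.2176 .12 1.57
```

```text
t 6.0 pos [0.5185 0.0652 0.0446] xh -0.133 w 0.0658 F [0.1 0.  1. ] q7 -0.27
delta [-46.6, -74.7, -291.6] twist [0.004, 1.439, -0.002]
```

Request:
drive_tool([
  {"delta_pos":[0,-45,0],"twist":[0,0.14,0]},
  {"delta_pos":[-5,-75,-40],"twist":[0,0.29,0]},
  {"delta_pos":[-15,-75,-85],"twist":[0,0.43,0]},
  {"delta_pos":[-25,-75,-130],"twist":[0,0.58,0]},
  {"delta_pos":[-30,-75,-175],"twist":[0,0.72,0]},
], fingers=0.5)

```text
time_s: 6.5
eef_pos: [0.4648, -0.1052, 0.1211]
ee_rot: [-0.642, 0.644, -0.295, 0.293]
contact_force: [1.0, -1.0, -0.3]
grip_width: 0.044
```

```bash
python3 plan.py .434 -.2176 .12 1.57
```

```text
t 6.5 pos [ 0.4648 -0.1052  0.1211] xh -0.858 w 0.044 F [ 1.  -1.  -0.3] q7 -0.44
delta [64.9, 1.3, -96.8] twist [0.004, 0.714, -0.0]
```

Request:
drive_tool([
  {"delta_pos":[30,0,-45],"twist":[0,0.14,0]},
  {"delta_pos":[60,0,-90],"twist":[0,0.29,0]},
  {"delta_pos":[65,0,-97],"twist":[0,0.43,0]},
  {"delta_pos":[65,0,-97],"twist":[0,0.57,0]},
  {"delta_pos":[65,0,-97],"twist":[0,0.71,0]},
])

```text
time_s: 7.0
eef_pos: [0.4337, -0.2188, 0.122]
ee_rot: [0.498, -0.5, 0.502, -0.501]
contact_force: [0.2, 0.1, -0.3]
grip_width: 0.044
```

```bash
python3 plan.py .434 -.2176 .054 1.57;python3 -c "
from h import *
s=snap('scene')
crop(s,150,50,150,120,5,'s2');"
```

```text
t 7.0 pos [ 0.4337 -0.2188  0.122 ] xh -1.576 w 0.044 F [ 0.2  0.1 -0.3] q7 -0.69
delta [-1.2, 68.0, 0.5] twist [0.003, -0.004, 0.001]
```

View pics/s2.png

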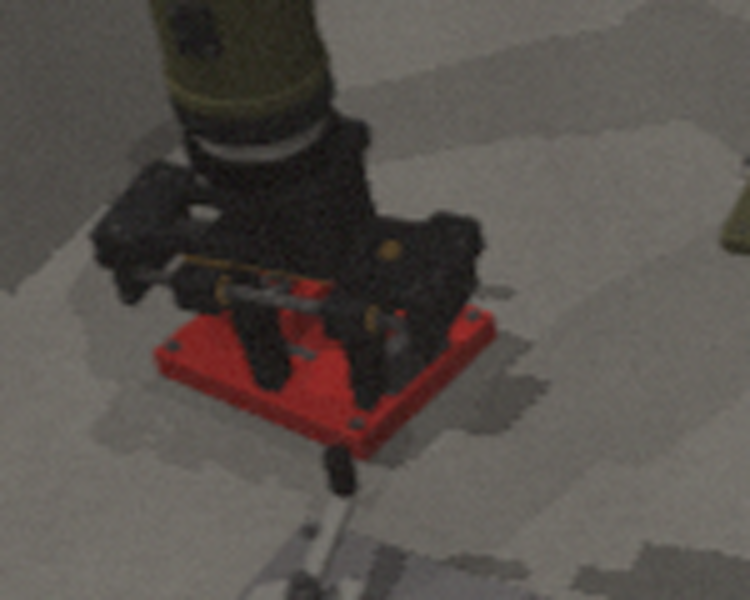

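The fingers straddle the line above the knob, crop (340,470). Next I lower and pinch.

Request:
drive_tool([
  {"delta_pos":[0,25,0],"twist":[0,0,0]},
  {"delta_pos":[0,45,0],"twist":[0,0,0]},
  {"delta_pos":[0,60,0],"twist":[0,0,0]},
  {"delta_pos":[0,68,0],"twist":[0,0,0]},
  {"delta_pos":[0,68,0],"twist":[0,0,0]},
])

```text
time_s: 7.55
eef_pos: [0.4335, -0.2177, 0.0535]
ee_rot: [0.497, -0.499, 0.503, -0.501]
contact_force: [0.5, 0.4, 0.5]
grip_width: 0.0439
```

Request:
drive_tool([
  {"delta_pos":[0,0,0],"twist":[0,0,0]},
  {"delta_pos":[0,0,0],"twist":[0,0,0]},
  {"delta_pos":[0,0,0],"twist":[0,0,0]},
  {"delta_pos":[0,0,0],"twist":[0,0,0]},
  {"delta_pos":[0,0,0],"twist":[0,0,0]},
], fingers=0.0, squeeze=6)

```text
time_s: 8.05
eef_pos: [0.4335, -0.2191, 0.054]
ee_rot: [0.497, -0.499, 0.502, -0.502]
contact_force: [-1.0, -3.4, 3.3]
grip_width: 0.0156
```

```bash
python3 plan.py .4353 -.1964 .054 1.57
```

```text
t 8.05 pos [ 0.4335 -0.2191  0.054 ] xh -1.579 w 0.0156 F [-1.  -3.4  3.3] q7 -0.64
delta [-22.7, -0.0, 1.6] twist [0.003, -0.008, 0.002]
```

Request:
drive_tool([
  {"delta_pos":[-5,0,0],"twist":[0,0,0]},
  {"delta_pos":[-9,0,0.5],"twist":[0,0,0]},
  {"delta_pos":[-13,0,1],"twist":[0,0,0]},
  {"delta_pos":[-17,0,1.3],"twist":[0,0,0]},
  {"delta_pos":[-19,0,1.5],"twist":[0,0,0]},
])

```text
time_s: 8.55
eef_pos: [0.4337, -0.2003, 0.054]
ee_rot: [0.496, -0.499, 0.503, -0.502]
contact_force: [-3.6, -3.5, 0.7]
grip_width: 0.0157
```

Request:
drive_tool([
  {"delta_pos":[-2,0,0],"twist":[0,0,0]},
  {"delta_pos":[-2,0,0],"twist":[0,0,0]},
  {"delta_pos":[-3,0,0],"twist":[0,0,0]},
  {"delta_pos":[-3,0,0],"twist":[0,0,0]},
  {"delta_pos":[-3,0,0],"twist":[0,0,0]},
])

```text
time_s: 9.05
eef_pos: [0.4338, -0.1993, 0.054]
ee_rot: [-0.495, 0.499, -0.503, 0.503]
contact_force: [-1.4, -7.0, -0.8]
grip_width: 0.016
```

```bash
python3 plan.py .4353 -.1964 .054 1.57
```

```text
t 9.05 pos [ 0.4338 -0.1993  0.054 ] xh -1.583 w 0.016 F [-1.4 -7.  -0.8] q7 -0.67
delta [-2.9, -0.0, 1.5] twist [0.004, -0.011, 0.006]
```

The lever stops at knob y = −0.1993 with the force rising, which I take as the open stop. That puts the nest near (0.5205, −0.160), agreeing with the top camera. Next I release and go to the wide puck.

Request:
drive_tool([
  {"delta_pos":[0,0,0],"twist":[0,0,0]},
  {"delta_pos":[0,0,0],"twist":[0,0,0]},
  {"delta_pos":[0,0,0],"twist":[0,0,0]},
  {"delta_pos":[0,-20,0],"twist":[0,0,0]},
  {"delta_pos":[0,-60,0],"twist":[0,0,0]},
], fingers=0.4)

```text
time_s: 9.55
eef_pos: [0.4329, -0.1974, 0.1128]
ee_rot: [0.495, -0.5, 0.504, -0.501]
contact_force: [1.1, -0.9, 0.4]
grip_width: 0.0352
```

```bash
python3 plan.py .5895 .2627 .12 -.11
```

```text
t 9.55 pos [ 0.4329 -0.1974  0.1128] xh -1.582 w 0.0352 F [ 1.1 -0.9  0.4] q7 -0.7
delta [-461.8, -9.4, 151.6] twist [0.008, -1.472, -0.005]
```

Request:
drive_tool([
  {"delta_pos":[-46,-9,15],"twist":[0,-0.147,0]},
  {"delta_pos":[-92,-9,30],"twist":[0,-0.294,0]},
  {"delta_pos":[-138,-9,45],"twist":[0,-0.44,0]},
  {"delta_pos":[-184,-9,60],"twist":[0,-0.588,0]},
  {"delta_pos":[-230,-9,75],"twist":[0,-0.735,0]},
], fingers=0.75)

```text
time_s: 10.05
eef_pos: [0.5106, 0.0347, 0.1208]
ee_rot: [-0.644, 0.647, -0.291, 0.285]
contact_force: [0.1, -0.3, -0.1]
grip_width: 0.0662
```

```bash
python3 plan.py .5895 .2627 .12 -.11
```

```text
t 10.05 pos [0.5106 0.0347 0.1208] xh -0.839 w 0.0662 F [ 0.1 -0.3 -0.1] q7 -0.64
delta [-116.9, -0.1, 211.1] twist [0.005, -0.729, -0.008]
```

Request:
drive_tool([
  {"delta_pos":[-23,0,42],"twist":[0,-0.147,0]},
  {"delta_pos":[-46,0,84],"twist":[0,-0.294,0]},
  {"delta_pos":[-70,0,127],"twist":[0,-0.44,0]},
  {"delta_pos":[-94,0,169],"twist":[0,-0.588,0]},
  {"delta_pos":[-117,0,211],"twist":[0.005,-0.729,-0.008]},
])

```text
time_s: 10.55
eef_pos: [0.5891, 0.2657, 0.1198]
ee_rot: [0.706, -0.706, 0.036, -0.036]
contact_force: [0.4, -0.6, 0.0]
grip_width: 0.0659
```

```bash
python3 plan.py .5895 .2627 .029 -.11; python3 -c "
from h import *
s=snap('scene');t=snap('top')
crop(s,290,110,150,120,5,'s3');crop(t,220,150,80,100,6,'t3')"
```

```text
t 10.55 pos [0.5891 0.2657 0.1198] xh -0.103 w 0.0659 F [ 0.4 -0.6  0. ] q7 -0.47
delta [0.7, 90.8, -3.0] twist [-0.0, 0.007, -0.0]
```

View pics/s3.png

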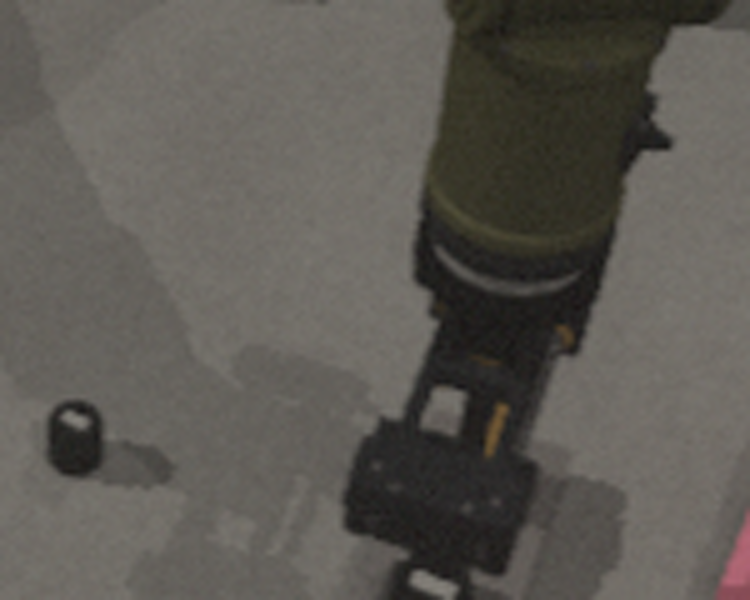

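```bash
python3 -c "
from h import *
s=snap('scene');t=snap('top')
print(proj(t,[[.52,.0652,.03]]),proj(s,[[.52,.0652,.03]]))
p=proj(t,[[.52,.0652,.03]])[0].astype(int)
crop(t,p[0]-25,p[1]-20,50,40,7,'n1',[(np.array([[.52+.015*np.cos(a),.0652+.015*np.sin(a),.03] for a in np.linspace(0,6.3,30)]),(0,0,255))])
p=proj(s,[[.52,.0652,.03]])[0].astype(int)
crop(s,p[0]-25,p[1]-20,50,40,7,'n2',[(np.array([[.52+.015*np.cos(a),.0652+.015*np.sin(a),.03] for a in np.linspace(0,6.3,30)]),(0,0,255))])
cv2.imwrite('pics/n.png',np.hstack([cv2.imread('pics/n1.png'),cv2.imread('pics/n2.png')]))
"
```

```text
[[321.56943004 218.06650482]] [[305.39861485 193.88903932]]
```

View pics/n.png

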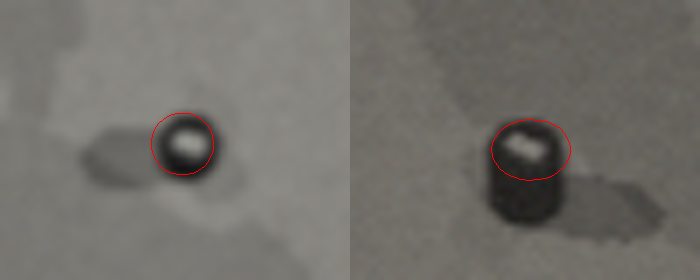

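The parked puck is upright, and both cameras put it at about y = 0.0635, 1.7 mm right of the gripper centre. I descend on the wide puck.

Request:
drive_tool([
  {"delta_pos":[1,30,-3],"twist":[0,0,0]},
  {"delta_pos":[1,55,-3],"twist":[0,0,0]},
  {"delta_pos":[1,75,-3],"twist":[0,0,0]},
  {"delta_pos":[1,86,-3],"twist":[0,0,0]},
  {"delta_pos":[1,90.5,-3],"twist":[0,0,0]},
])

```text
time_s: 11.25
eef_pos: [0.5882, 0.2598, 0.0279]
ee_rot: [-0.705, 0.707, -0.04, 0.038]
contact_force: [-0.8, 0.2, -0.8]
grip_width: 0.0664
```

Request:
drive_tool([
  {"delta_pos":[0,0.5,0],"twist":[0,0,0]},
  {"delta_pos":[0,0.5,0],"twist":[0,0,0]},
  {"delta_pos":[0,0.5,0],"twist":[0,0,0]},
  {"delta_pos":[0,0.5,0],"twist":[0,0,0]},
  {"delta_pos":[0,0.5,0],"twist":[0,0,0]},
], fingers=0.3, squeeze=15)

```text
time_s: 11.75
eef_pos: [0.5887, 0.26, 0.0283]
ee_rot: [-0.706, 0.706, -0.039, 0.038]
contact_force: [-0.8, -0.6, 3.9]
grip_width: 0.0396
```

```bash
python3 plan.py .5895 .2627 .12 -.11
```

```text
t 11.75 pos [0.5887 0.26   0.0283] xh -0.11 w 0.0396 F [-0.8 -0.6  3.9] q7 -0.46
delta [0.3, -91.7, 2.7] twist [0.001, 0.0, -0.002]
```

Request:
drive_tool([
  {"delta_pos":[0,-15,0],"twist":[0,0,0]},
  {"delta_pos":[0,-40,0],"twist":[0,0,0]},
  {"delta_pos":[0,-75,0],"twist":[0,0,0]},
  {"delta_pos":[0,-92,-20],"twist":[0,0,0]},
  {"delta_pos":[0,-92,-60],"twist":[0,0,0]},
])

```text
time_s: 12.25
eef_pos: [0.5844, 0.2054, 0.1243]
ee_rot: [0.708, -0.704, 0.035, -0.038]
contact_force: [0.8, -0.9, -0.9]
grip_width: 0.0396
```

```bash
python3 plan.py .5205 -.1625 .12 -.133
```

```text
t 12.25 pos [0.5844 0.2054 0.1243] xh -0.103 w 0.0396 F [ 0.8 -0.9 -0.9] q7 -0.4
delta [-25.7, 1.9, -372.5] twist [-0.006, 0.03, 0.005]
```

Request:
drive_tool([
  {"delta_pos":[-3,2,-45],"twist":[0,0.03,0]},
  {"delta_pos":[-6,2,-90],"twist":[0,0.03,0]},
  {"delta_pos":[-10,2,-135],"twist":[0,0.03,0]},
  {"delta_pos":[-13,2,-180],"twist":[0,0.03,0]},
  {"delta_pos":[-16,2,-225],"twist":[0,0.03,0]},
])

```text
time_s: 12.75
eef_pos: [0.5451, -0.0184, 0.1218]
ee_rot: [0.708, -0.704, 0.045, -0.049]
contact_force: [1.1, -0.2, -0.4]
grip_width: 0.0397
```

```bash
python3 plan.py .5205 -.1625 .12 -.133
```

```text
t 12.75 pos [ 0.5451 -0.0184  0.1218] xh -0.133 w 0.0397 F [ 1.1 -0.2 -0.4] q7 -0.12
delta [-5.3, 0.9, -146.1] twist [-0.006, 0.0, 0.006]
```

Request:
drive_tool([
  {"delta_pos":[-2,1,-45],"twist":[-0.006,0,0.006]},
  {"delta_pos":[-4,1,-85],"twist":[-0.006,0,0.006]},
  {"delta_pos":[-5,1,-120],"twist":[-0.006,0,0.006]},
  {"delta_pos":[-5,1,-140],"twist":[-0.006,0,0.006]},
  {"delta_pos":[-5,1,-146],"twist":[-0.006,0,0.006]},
])

```text
time_s: 13.25
eef_pos: [0.5201, -0.166, 0.1208]
ee_rot: [-0.705, 0.706, -0.048, 0.049]
contact_force: [-0.8, 0.9, -0.3]
grip_width: 0.0395
```

```bash
python3 plan.py .5205 -.1625 .055 -.133
```

```text
t 13.25 pos [ 0.5201 -0.166   0.1208] xh -0.138 w 0.0395 F [-0.8  0.9 -0.3] q7 0.09
delta [-0.2, 65.8, 3.7] twist [0.002, -0.005, 0.001]
```

Request:
drive_tool([
  {"delta_pos":[0,25,3.5],"twist":[0,0,0]},
  {"delta_pos":[0,45,3.5],"twist":[0,0,0]},
  {"delta_pos":[0,58,3.5],"twist":[0,0,0]},
  {"delta_pos":[0,63,3.5],"twist":[0,0,0]},
  {"delta_pos":[0,63,3.5],"twist":[0,0,0]},
])

```text
time_s: 13.75
eef_pos: [0.5207, -0.1619, 0.0575]
ee_rot: [-0.705, 0.706, -0.048, 0.048]
contact_force: [-0.3, 0.7, -0.7]
grip_width: 0.0397
```

```bash
python3 plan.py .5205 -.1625 .030 -.133
python3 - <<'E'
from h import *
s=snap('scene')
o=telemetry.observe()["eef_pos"]
zt=o[2]-.0083+.03
W=lambda p,l:np.c_[p[0]+np.cos(p[2])*l[:,0]-np.sin(p[2])*l[:,1],p[1]+np.sin(p[2])*l[:,0]+np.cos(p[2])*l[:,1],l[:,2]]
L=[]
for dy,c in((.0,(0,0,255)),):
    for z in(zt-.03,zt): L.append((np.array([[o[0]+.02*np.cos(a),o[1]+.0025+.02*np.sin(a),z] for a in np.linspace(0,6.3,30)]),c))
pf=[.5205,-.160,-.133]
for y in(-.025,.025): L.append((W(pf,np.array([[-.02,y,.044],[.02,y,.044],[.02,y,.02]])),(0,255,255)))
crop(s,180,135,90,75,8,'w0');crop(s,180,135,90,75,8,'w1',L)
E
```

```text
t 13.75 pos [ 0.5207 -0.1619  0.0575] xh -0.137 w 0.0397 F [-0.3  0.7 -0.7] q7 0.08
delta [-0.1, 27.5, -0.5] twist [0.002, -0.004, 0.0]
```

View pics/w0.png

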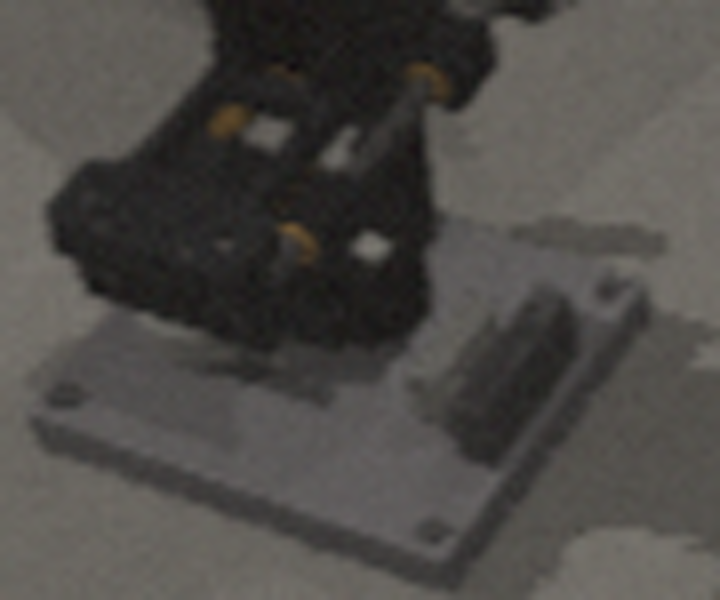

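View pics/w1.png

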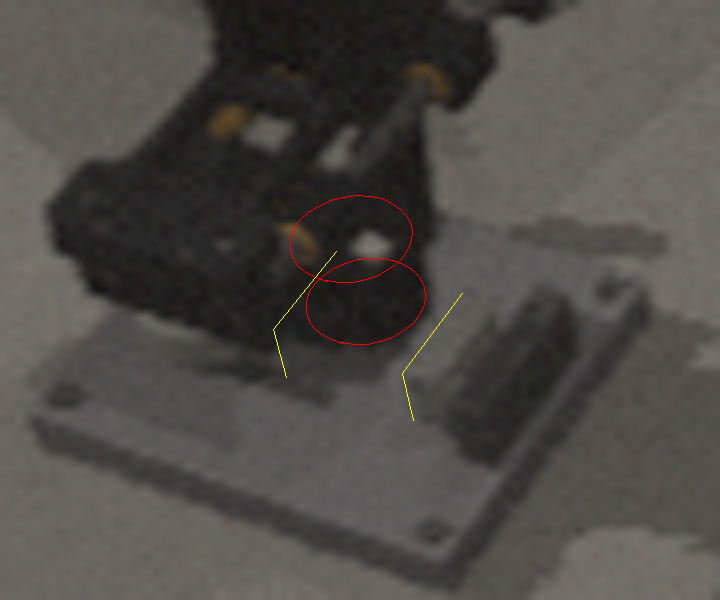

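Request:
drive_tool([
  {"delta_pos":[0,4,-0.5],"twist":[0,0,0]},
  {"delta_pos":[0,8,-0.5],"twist":[0,0,0]},
  {"delta_pos":[0,11,-0.5],"twist":[0,0,0]},
  {"delta_pos":[0,13,-0.5],"twist":[0,0,0]},
  {"delta_pos":[0,15,-0.5],"twist":[0,0,0]},
])

```text
time_s: 14.3
eef_pos: [0.5209, -0.1628, 0.043]
ee_rot: [-0.705, 0.706, -0.048, 0.049]
contact_force: [-0.3, 0.2, -2.1]
grip_width: 0.0398
```

Request:
drive_tool([
  {"delta_pos":[0,4,-0.5],"twist":[0,0,0]},
  {"delta_pos":[0,7,-0.5],"twist":[0,0,0]},
  {"delta_pos":[0,9,-0.5],"twist":[0,0,0]},
  {"delta_pos":[0,11,-0.5],"twist":[0,0,0]},
  {"delta_pos":[0,12.5,-0.5],"twist":[0,0,0]},
])

```text
time_s: 14.8
eef_pos: [0.5208, -0.1633, 0.0303]
ee_rot: [-0.705, 0.706, -0.048, 0.049]
contact_force: [-0.3, 0.6, -0.6]
grip_width: 0.0398
```

```bash
python3 plan.py .5205 -.1625 .0285 -.133
```

```text
t 14.8 pos [ 0.5208 -0.1633  0.0303] xh -0.137 w 0.0398 F [-0.3  0.6 -0.6] q7 0.08
delta [-0.5, 1.8, 0.8] twist [0.002, -0.004, 0.001]
```

No contact going in. Next I set it down, release and rise.

Request:
drive_tool([
  {"delta_pos":[0,1,0.5],"twist":[0,0,0]},
  {"delta_pos":[0,2,0.5],"twist":[0,0,0]},
  {"delta_pos":[0,2.3,0.5],"twist":[0,0,0]},
  {"delta_pos":[0,2.3,0.5],"twist":[0,0,0]},
  {"delta_pos":[0,2.3,0.5],"twist":[0,0,0]},
])

```text
time_s: 15.3
eef_pos: [0.521, -0.1627, 0.0282]
ee_rot: [-0.705, 0.706, -0.048, 0.049]
contact_force: [-0.6, 0.5, 3.8]
grip_width: 0.0395
```

Request:
drive_tool([
  {"delta_pos":[0,0,0],"twist":[0,0,0]},
  {"delta_pos":[0,0,0],"twist":[0,0,0]},
  {"delta_pos":[0,0,0],"twist":[0,0,0]},
  {"delta_pos":[0,-20,0],"twist":[0,0,0]},
  {"delta_pos":[0,-60,0],"twist":[0,0,0]},
], fingers=0.75)

```text
time_s: 15.8
eef_pos: [0.519, -0.162, 0.0866]
ee_rot: [-0.705, 0.706, -0.05, 0.047]
contact_force: [1.3, -0.1, 0.0]
grip_width: 0.0658
```

```bash
python3 plan.py .520 .0635 .08 -.11
```

```text
t 15.8 pos [ 0.519  -0.162   0.0866] xh -0.137 w 0.0658 F [ 1.3 -0.1  0. ] q7 0.08
delta [-29.8, 6.5, 223.6] twist [0.001, -0.027, -0.005]
```

Request:
drive_tool([
  {"delta_pos":[-6,0,45],"twist":[0,-0.027,0]},
  {"delta_pos":[-12,0,90],"twist":[0,-0.027,0]},
  {"delta_pos":[-18,0,135],"twist":[0,-0.027,0]},
  {"delta_pos":[-24,0,180],"twist":[0,-0.027,0]},
  {"delta_pos":[-30,6,222],"twist":[0,-0.027,-0.004]},
])

```text
time_s: 16.3
eef_pos: [0.5202, 0.0642, 0.0809]
ee_rot: [-0.706, 0.706, -0.038, 0.039]
contact_force: [0.3, -0.6, -1.1]
grip_width: 0.066
```

```bash
python3 plan.py .520 .0635 .0095 -.11
python3 - <<'E'
from h import *
s=snap('scene');t=snap('top')
crop(s,180,135,95,75,4,'v1');crop(t,355,185,80,75,4,'v2')
a,b=cv2.imread('pics/v1.png'),cv2.imread('pics/v2.png'); cv2.imwrite('pics/v.png',np.hstack([a,b]))
E
```

```text
t 16.3 pos [0.5202 0.0642 0.0809] xh -0.11 w 0.066 F [ 0.3 -0.6 -1.1] q7 -0.2
delta [-0.2, 71.4, -0.7] twist [0.0, 0.0, 0.001]
```

View pics/v.png

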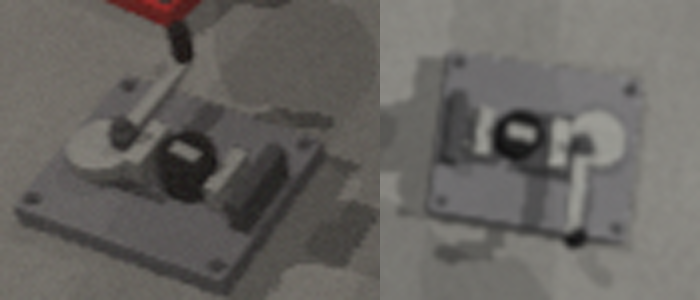

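The wide puck stands upright between the jaws with its polished face up (left view 185,155; right view 518,135), and the lever is fully open. Next I pick up the narrow puck.

Request:
drive_tool([
  {"delta_pos":[0,25,-1],"twist":[0,0,0]},
  {"delta_pos":[0,45,-1],"twist":[0,0,0]},
  {"delta_pos":[0,60,-1],"twist":[0,0,0]},
  {"delta_pos":[0,68,-1],"twist":[0,0,0]},
  {"delta_pos":[0,71.5,-1],"twist":[0,0,0]},
])

```text
time_s: 16.9
eef_pos: [0.5186, 0.0695, 0.0076]
ee_rot: [0.708, -0.705, 0.036, -0.034]
contact_force: [-0.2, -0.3, 0.7]
grip_width: 0.0659
```

Request:
drive_tool([
  {"delta_pos":[0,0,0],"twist":[0,0,0]},
  {"delta_pos":[0,0,0],"twist":[0,0,0]},
  {"delta_pos":[0,0,0],"twist":[0,0,0]},
  {"delta_pos":[0,0,0],"twist":[0,0,0]},
  {"delta_pos":[0,0,0],"twist":[0,0,0]},
], fingers=0.2)

```text
time_s: 17.4
eef_pos: [0.519, 0.0695, 0.008]
ee_rot: [0.708, -0.705, 0.035, -0.034]
contact_force: [0.7, 0.2, 1.6]
grip_width: 0.0292
```

```bash
python3 plan.py .5905 .264 .12 -.11
```

```text
t 17.4 pos [0.519  0.0695 0.008 ] xh -0.099 w 0.0292 F [0.7 0.2 1.6] q7 -0.2
delta [51.8, -111.3, 201.0] twist [-0.004, 0.011, -0.002]
```

The gripper ended 6 mm off in y, so I regrip on centre.

Request:
drive_tool([
  {"delta_pos":[0,-1.5,0],"twist":[0,0,0]},
  {"delta_pos":[0,-1.5,0],"twist":[0,0,0]},
  {"delta_pos":[0,-1.5,-3],"twist":[0,0,0]},
  {"delta_pos":[0,-1.5,-6],"twist":[0,0.01,0]},
  {"delta_pos":[0,-1.5,-6],"twist":[0,0.01,0]},
], fingers=0.6)

```text
time_s: 17.9
eef_pos: [0.5182, 0.0626, 0.0094]
ee_rot: [0.707, -0.705, 0.04, -0.038]
contact_force: [0.1, -0.3, 0.7]
grip_width: 0.0528
```

```bash
python3 plan.py .520 .0635 .0095 -.11
python3 - <<'E'
from h import *
s=snap('scene');t=snap('top')
crop(t,290,190,65,55,6,'v2');crop(s,280,160,60,55,6,'v1')
a,b=cv2.imread('pics/v1.png'),cv2.imread('pics/v2.png'); cv2.imwrite('pics/v_b.png',np.hstack([a,b]))
E
```

```text
t 17.9 pos [0.5182 0.0626 0.0094] xh -0.11 w 0.0528 F [ 0.1 -0.3  0.7] q7 -0.19
delta [1.7, -0.1, 1.1] twist [-0.003, -0.0, -0.002]
```

View pics/v_b.png

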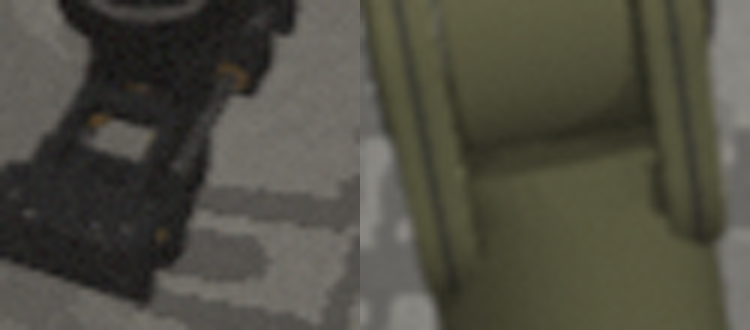

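The puck is hidden behind the gripper in both views. The TCP is on the known spot, so I close.

Request:
drive_tool([
  {"delta_pos":[0,0,0],"twist":[0,0,0]},
  {"delta_pos":[0,0,0],"twist":[0,0,0]},
  {"delta_pos":[0,0,0],"twist":[0,0,0]},
  {"delta_pos":[0,0,0],"twist":[0,0,0]},
  {"delta_pos":[0,0,0],"twist":[0,0,0]},
], fingers=0.2)

```text
time_s: 18.5
eef_pos: [0.5183, 0.0634, 0.0094]
ee_rot: [0.707, -0.705, 0.039, -0.038]
contact_force: [0.5, 0.1, -0.5]
grip_width: 0.0295
```

```bash
python3 plan.py .5905 .264 .09 -.11
```

```text
t 18.5 pos [0.5183 0.0634 0.0094] xh -0.109 w 0.0295 F [ 0.5  0.1 -0.5] q7 -0.19
delta [49.7, -79.8, 207.6] twist [-0.004, 0.001, -0.002]
```

Request:
drive_tool([
  {"delta_pos":[0,-40,0],"twist":[0,0,0]},
  {"delta_pos":[5,-78,25],"twist":[0,0,0]},
  {"delta_pos":[16,-80,70],"twist":[0,0,0]},
  {"delta_pos":[28,-80,115],"twist":[0,0,0]},
  {"delta_pos":[38,-80,160],"twist":[0,0,0]},
])

```text
time_s: 19.0
eef_pos: [0.5743, 0.2197, 0.0906]
ee_rot: [0.708, -0.704, 0.039, -0.038]
contact_force: [0.1, -0.8, -0.6]
grip_width: 0.0297
```

Request:
drive_tool([
  {"delta_pos":[8,0,30],"twist":[0,0,0]},
  {"delta_pos":[11,0,45],"twist":[0,0,0]},
  {"delta_pos":[11,0,48],"twist":[0,0,0]},
  {"delta_pos":[11,0,48],"twist":[0,0,0]},
  {"delta_pos":[11,0,48],"twist":[0,0,0]},
])

```text
time_s: 19.5
eef_pos: [0.5901, 0.2639, 0.0907]
ee_rot: [0.707, -0.705, 0.04, -0.039]
contact_force: [-0.0, -0.6, -0.7]
grip_width: 0.0296
```

```bash
python3 plan.py .591 .265 .045 -.11
```

```text
t 19.5 pos [0.5901 0.2639 0.0907] xh -0.112 w 0.0296 F [-0.  -0.6 -0.7] q7 -0.44
delta [0.8, 45.7, 1.1] twist [-0.002, -0.002, -0.002]
```

Request:
drive_tool([
  {"delta_pos":[1,15,1],"twist":[0,0,0]},
  {"delta_pos":[1,30,1],"twist":[0,0,0]},
  {"delta_pos":[1,42,1],"twist":[0,0,0]},
  {"delta_pos":[1,50,1],"twist":[0,0,0]},
  {"delta_pos":[1,55,1],"twist":[0,0,0]},
])

```text
time_s: 20.0
eef_pos: [0.5905, 0.2645, 0.0341]
ee_rot: [0.707, -0.705, 0.041, -0.038]
contact_force: [0.6, 0.1, -0.6]
grip_width: 0.0296
```

```bash
python3 plan.py .591 .265 .0295 -.11
```

```text
t 20.0 pos [0.5905 0.2645 0.0341] xh -0.112 w 0.0296 F [ 0.6  0.1 -0.6] q7 -0.43
delta [0.5, 4.6, 0.5] twist [-0.001, -0.002, -0.003]
```

Request:
drive_tool([
  {"delta_pos":[0,2,0],"twist":[0,0,0]},
  {"delta_pos":[0,3.5,0],"twist":[0,0,0]},
  {"delta_pos":[0,4.8,0],"twist":[0,0,0]},
  {"delta_pos":[0,4.8,0],"twist":[0,0,0]},
  {"delta_pos":[0,4.8,0],"twist":[0,0,0]},
])

```text
time_s: 20.5
eef_pos: [0.5906, 0.2647, 0.0297]
ee_rot: [0.707, -0.705, 0.04, -0.038]
contact_force: [0.3, -0.2, -0.9]
grip_width: 0.0297
```

```bash
python3 plan.py .591 .265 .0295 -.11
```

```text
t 20.5 pos [0.5906 0.2647 0.0297] xh -0.112 w 0.0297 F [ 0.3 -0.2 -0.9] q7 -0.43
delta [0.3, 0.2, 0.3] twist [-0.002, -0.002, -0.003]
```

Request:
drive_tool([
  {"delta_pos":[0,0.6,0],"twist":[0,0,0]},
  {"delta_pos":[0,0.6,0],"twist":[0,0,0]},
  {"delta_pos":[0,0.6,0],"twist":[0,0,0]},
  {"delta_pos":[0,-20,0],"twist":[0,0,0]},
  {"delta_pos":[0,-70,0],"twist":[0,0,0]},
], fingers=0.65)

```text
time_s: 21.0
eef_pos: [0.5876, 0.2634, 0.0965]
ee_rot: [-0.705, 0.707, -0.043, 0.035]
contact_force: [0.9, -0.3, 0.7]
grip_width: 0.0572
```

```bash
python3 plan.py .4355 -.1995 .12 1.43
```

```text
t 21.0 pos [0.5876 0.2634 0.0965] xh -0.111 w 0.0572 F [ 0.9 -0.3  0.7] q7 -0.44
delta [-99.9, -21.1, -477.0] twist [-0.006, -1.541, -0.011]
```

Request:
drive_tool([
  {"delta_pos":[-10,-20,-45],"twist":[0,0.145,0]},
  {"delta_pos":[-20,-21,-90],"twist":[0,0.29,0]},
  {"delta_pos":[-30,-21,-138],"twist":[0,0.435,0]},
  {"delta_pos":[-40,-21,-187],"twist":[0,0.58,0]},
  {"delta_pos":[-50,-21,-235],"twist":[0,0.72,0]},
], fingers=0.5)

```text
time_s: 21.5
eef_pos: [0.5115, 0.0338, 0.1192]
ee_rot: [-0.644, 0.648, -0.29, 0.284]
contact_force: [1.1, -1.2, -0.6]
grip_width: 0.044
```

```bash
python3 plan.py .434 -.1995 .12 -1.6
python3 - <<'E'
from h import *
s=snap('scene');t=snap('top')
crop(s,345,185,65,75,6,'v1');crop(t,235,175,50,75,6,'v2')
a,b=cv2.imread('pics/v1.png'),cv2.imread('pics/v2.png'); cv2.imwrite('pics/v_c.png',np.hstack([a,b]))
E
```

```text
t 21.5 pos [0.5115 0.0338 0.1192] xh -0.837 w 0.044 F [ 1.1 -1.2 -0.6] q7 -0.6
delta [121.3, 0.4, -213.8] twist [0.01, 0.763, -0.002]
```

View pics/v_c.png

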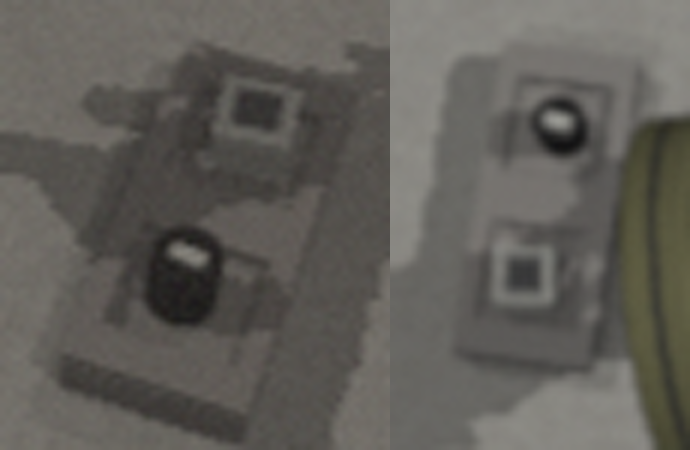

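The narrow puck stands in the far pocket with its metal face up (left 185,275; right 558,125), and the block has not moved. Next is the lever.

Request:
drive_tool([
  {"delta_pos":[24,0,-43],"twist":[0,0.147,0]},
  {"delta_pos":[48,0,-86],"twist":[0,0.294,0]},
  {"delta_pos":[72,0,-128],"twist":[0,0.44,0]},
  {"delta_pos":[97,0,-171],"twist":[0,0.588,0]},
  {"delta_pos":[121,0,-214],"twist":[0.01,0.735,0]},
])

```text
time_s: 22.1
eef_pos: [0.4315, -0.2023, 0.1222]
ee_rot: [-0.495, 0.498, -0.503, 0.504]
contact_force: [0.7, -0.5, 0.5]
grip_width: 0.044
```

```bash
python3 plan.py .434 -.1995 .07 -1.6
```

```text
t 22.1 pos [ 0.4315 -0.2023  0.1222] xh -1.585 w 0.044 F [ 0.7 -0.5  0.5] q7 -0.66
delta [-3.1, 52.2, 2.6] twist [0.002, 0.015, 0.004]
```

Request:
drive_tool([
  {"delta_pos":[-3,22,3],"twist":[0,0,0]},
  {"delta_pos":[-3,42,3],"twist":[0,0,0]},
  {"delta_pos":[-3,58,3],"twist":[0,0,0]},
  {"delta_pos":[-3,66,3],"twist":[0,0,0]},
  {"delta_pos":[-3,68,3],"twist":[0,0,0]},
])

```text
time_s: 22.6
eef_pos: [0.4344, -0.1993, 0.0536]
ee_rot: [0.495, -0.498, 0.503, -0.503]
contact_force: [-0.2, 0.2, -0.0]
grip_width: 0.0443
```

Request:
drive_tool([
  {"delta_pos":[0,0,0],"twist":[0,0,0]},
  {"delta_pos":[0,0,0],"twist":[0,0,0]},
  {"delta_pos":[0,0,0],"twist":[0,0,0]},
  {"delta_pos":[0,0,0],"twist":[0,0,0]},
  {"delta_pos":[0,0,0],"twist":[0,0,0]},
], fingers=0.0, squeeze=8)

```text
time_s: 23.1
eef_pos: [0.4348, -0.1995, 0.054]
ee_rot: [-0.495, 0.498, -0.503, 0.504]
contact_force: [-1.2, 0.5, 2.8]
grip_width: 0.0158
```

```bash
python3 plan.py .434 -.1995 .054 -1.6
```

```text
t 23.1 pos [ 0.4348 -0.1995  0.054 ] xh -1.584 w 0.0158 F [-1.2  0.5  2.8] q7 -0.61
delta [0.0, 0.0, -0.8] twist [0.002, 0.016, 0.004]
```

```bash
cat > arc.py <<'E'
import sys
from plan import *
a0,a1,hw=map(float,sys.argv[1:4]); P=np.array([.5139,-.2101]); yaw=-.133
o,M=st(); h0=np.arctan2(M[1,0],M[0,0])
v=o["eef_pos"][:2]-P; th=(np.arctan2(v[1],v[0])-np.pi-yaw+np.pi)%(2*np.pi)-np.pi
print("now theta",th.round(3),"r",np.linalg.norm(v).round(4),o["eef_pos"].round(4),"F",o["contact_force"].round(1),"w",o["grip_width"].round(4),"t",o["time_s"])
for th in np.linspace(a0,a1,6)[1:]:
    k=P-.08*np.array([np.cos(th+yaw),np.sin(th+yaw)])
    d=M.T@(np.r_[k,.054]-o["eef_pos"])*1000
    print(th.round(3),d.round(1).tolist(),"twist y",round(h0-(hw+th*.8),3))
E
python3 arc.py 0 .35 -1.58
```

```text
Traceback (most recent call last):
  File "arc.py", line 6, in <module>
    print("now theta",th.round(3),"r",np.linalg.norm(v).round(4),o["eef_pos"].round(4),"F",o["contact_force"].round(1),"w",o["grip_width"].round(4),"t",o["time_s"])
                                                                                                                           ^^^^^^^^^^^^^^^^^^^^^
AttributeError: 'float' object has no attribute 'round'
```

```bash
sed -i 's/o\["grip_width"\].round(4)/round(o["grip_width"],4)/' arc.py
python3 arc.py 0 .35 -1.58
```

```text
now theta -0.001 r 0.0798 [ 0.4348 -0.1995  0.054 ] F [-1.2  0.5  2.8] w 0.0158 t 23.1
0.07 [5.6, 0.1, -0.6] twist y -0.06
0.14 [11.2, 0.1, -0.7] twist y -0.116
0.21 [16.8, 0.1, -0.4] twist y -0.172
0.28 [22.3, 0.1, 0.3] twist y -0.228
0.35 [27.8, 0.1, 1.4] twist y -0.284
```

Request:
drive_tool([
  {"delta_pos":[5.5,0,-0.5],"twist":[0,-0.06,0]},
  {"delta_pos":[11,0,-0.6],"twist":[0,-0.12,0]},
  {"delta_pos":[17,0,-0.4],"twist":[0,-0.17,0]},
  {"delta_pos":[22.5,0,0.3],"twist":[0,-0.23,0]},
  {"delta_pos":[28,0,1.4],"twist":[0,-0.284,0]},
])

```text
time_s: 23.6
eef_pos: [0.4351, -0.2251, 0.0541]
ee_rot: [-0.563, 0.565, -0.428, 0.425]
contact_force: [-0.3, 3.5, -0.3]
grip_width: 0.0155
```

```bash
python3 arc.py .33 .62 -1.58
```

```text
now theta 0.321 r 0.0802 [ 0.4351 -0.2251  0.0541] F [-0.3  3.5 -0.3] w 0.0155 t 23.6
0.388 [5.4, 0.0, -0.1] twist y -0.026
0.446 [10.0, 0.0, -0.1] twist y -0.072
0.504 [14.6, 0.0, 0.2] twist y -0.119
0.562 [19.2, 0.0, 0.8] twist y -0.165
0.62 [23.8, 0.0, 1.6] twist y -0.211
```

Radius and angle are consistent (r = 80.2 mm), with 3.5 N of friction drag. I continue to θ≈0.62, just short of contact at 0.714.

Request:
drive_tool([
  {"delta_pos":[5.4,0,-0.1],"twist":[0,-0.03,0]},
  {"delta_pos":[10,0,-0.1],"twist":[0,-0.07,0]},
  {"delta_pos":[14.6,0,0.2],"twist":[0,-0.12,0]},
  {"delta_pos":[19.2,0,0.8],"twist":[0,-0.165,0]},
  {"delta_pos":[23.8,0,1.6],"twist":[0,-0.21,0]},
])

```text
time_s: 24.1
eef_pos: [0.4424, -0.2478, 0.054]
ee_rot: [-0.605, 0.607, -0.366, 0.362]
contact_force: [-3.1, 3.7, 3.3]
grip_width: 0.0155
```

```bash
python3 arc.py .6 .82 -1.58
```

```text
now theta 0.618 r 0.0808 [ 0.4424 -0.2478  0.054 ] F [-3.1  3.7  3.3] w 0.0155 t 24.1
0.644 [2.1, -0.1, 0.8] twist y -0.017
0.688 [5.6, -0.1, 1.0] twist y -0.053
0.732 [9.1, -0.1, 1.3] twist y -0.088
0.776 [12.6, -0.1, 1.8] twist y -0.123
0.82 [16.0, -0.1, 2.4] twist y -0.158
```

Request:
drive_tool([
  {"delta_pos":[3,0,0.8],"twist":[0,-0.02,0]},
  {"delta_pos":[6,0,1],"twist":[0,-0.05,0]},
  {"delta_pos":[9,0,1.3],"twist":[0,-0.09,0]},
  {"delta_pos":[12.5,0,1.8],"twist":[0,-0.12,0]},
  {"delta_pos":[16,0,2.4],"twist":[0,-0.16,0]},
])

```text
time_s: 24.6
eef_pos: [0.4512, -0.2614, 0.0539]
ee_rot: [-0.633, 0.634, -0.317, 0.312]
contact_force: [-5.1, 2.9, 5.6]
grip_width: 0.0159
```

```bash
python3 arc.py .81 .93 -1.58
python3 - <<'E'
from h import *
s=snap('scene');t=snap('top')
crop(s,175,135,95,75,8,'l1')
E
```

```text
now theta 0.819 r 0.081 [ 0.4512 -0.2614  0.0539] F [-5.1  2.9  5.6] w 0.0159 t 24.6
0.834 [1.2, -0.1, 1.1] twist y -0.008
0.858 [3.1, -0.1, 1.2] twist y -0.027
0.882 [5.0, -0.1, 1.4] twist y -0.046
0.906 [6.9, -0.1, 1.6] twist y -0.065
0.93 [8.8, -0.1, 1.8] twist y -0.085
```

View pics/l1.png

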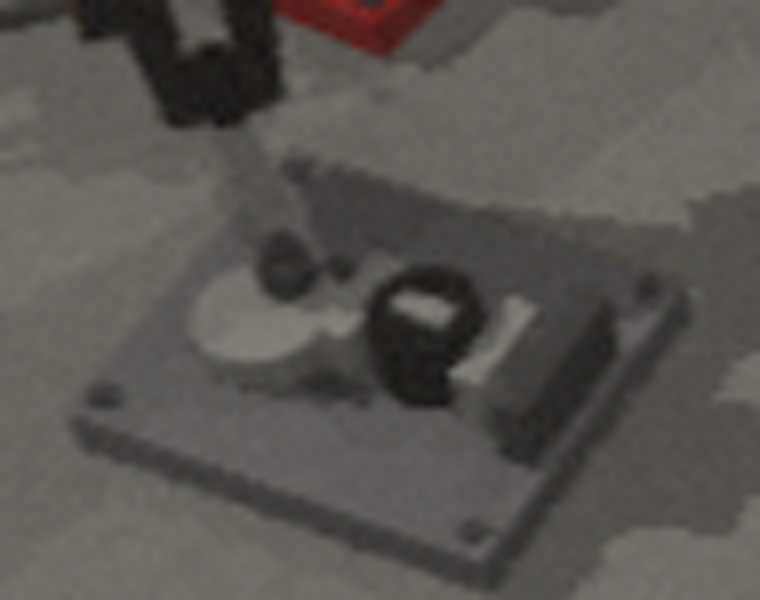

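The puck touches both jaws and stands upright (crop 425,335). I go on to θ = 0.93.

Request:
drive_tool([
  {"delta_pos":[2,0,0.8],"twist":[0,-0.01,0]},
  {"delta_pos":[4,0,1],"twist":[0,-0.03,0]},
  {"delta_pos":[6,0,1.2],"twist":[0,-0.05,0]},
  {"delta_pos":[8,0,1.5],"twist":[0,-0.07,0]},
  {"delta_pos":[9,0,1.8],"twist":[0,-0.085,0]},
])

```text
time_s: 25.2
eef_pos: [0.4576, -0.2686, 0.0539]
ee_rot: [-0.645, 0.647, -0.29, 0.285]
contact_force: [-5.2, 2.3, 4.9]
grip_width: 0.0155
```

```bash
python3 arc.py .93 .93 -1.58
```

```text
now theta 0.938 r 0.0812 [ 0.4576 -0.2686  0.0539] F [-5.2  2.3  4.9] w 0.0155 t 25.2
0.93 [-0.7, -0.1, 1.1] twist y -0.001
0.93 [-0.7, -0.1, 1.1] twist y -0.001
0.93 [-0.7, -0.1, 1.1] twist y -0.001
0.93 [-0.7, -0.1, 1.1] twist y -0.001
0.93 [-0.7, -0.1, 1.1] twist y -0.001
```

θ = 0.938, so about 3.1 mm of jaw travel. Next I release and lift straight up.

Request:
drive_tool([
  {"delta_pos":[0,0,0],"twist":[0,0,0]},
  {"delta_pos":[0,0,0],"twist":[0,0,0]},
  {"delta_pos":[0,0,0],"twist":[0,0,0]},
  {"delta_pos":[0,0,0],"twist":[0,0,0]},
  {"delta_pos":[0,-5,0],"twist":[0,0,0]},
], fingers=0.4)

```text
time_s: 25.7
eef_pos: [0.4577, -0.2686, 0.0587]
ee_rot: [-0.645, 0.647, -0.29, 0.285]
contact_force: [0.2, 0.1, -0.4]
grip_width: 0.0351
```

Request:
drive_tool([
  {"delta_pos":[0,-30,0],"twist":[0,0,0]},
  {"delta_pos":[0,-70,0],"twist":[0,0,0]},
  {"delta_pos":[0,-110,0],"twist":[0,0,0]},
  {"delta_pos":[0,-150,-30],"twist":[0,0,0]},
  {"delta_pos":[0,-190,-70],"twist":[0,0,0]},
])

```text
time_s: 26.2
eef_pos: [0.4116, -0.3119, 0.2467]
ee_rot: [-0.645, 0.648, -0.288, 0.285]
contact_force: [0.5, -1.0, -0.4]
grip_width: 0.0352
```

```bash
python3 plan.py .3 -.35 .3 -.9
python3 - <<'E'
from h import *
s=snap('scene');t=snap('top')
crop(s,175,135,95,75,8,'f1');crop(t,355,185,80,75,8,'f2')
cv2.imwrite('pics/full.png',s['pixels'][:,:,::-1])
E
```

```text
t 26.2 pos [ 0.4116 -0.3119  0.2467] xh -0.834 w 0.0352 F [ 0.5 -1.  -0.4] q7 -0.11
delta [-46.9, -52.6, -108.5] twist [0.005, 0.066, -0.003]
```

View pics/f1.png

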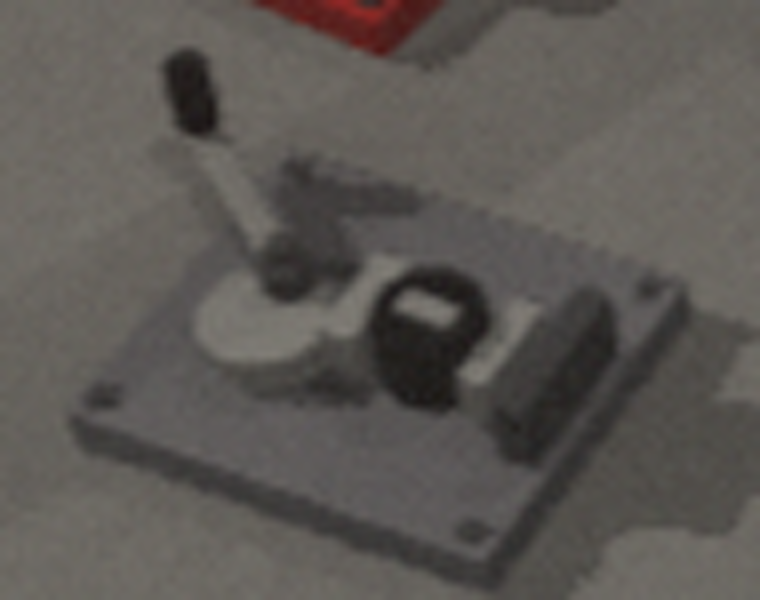

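View pics/f2.png

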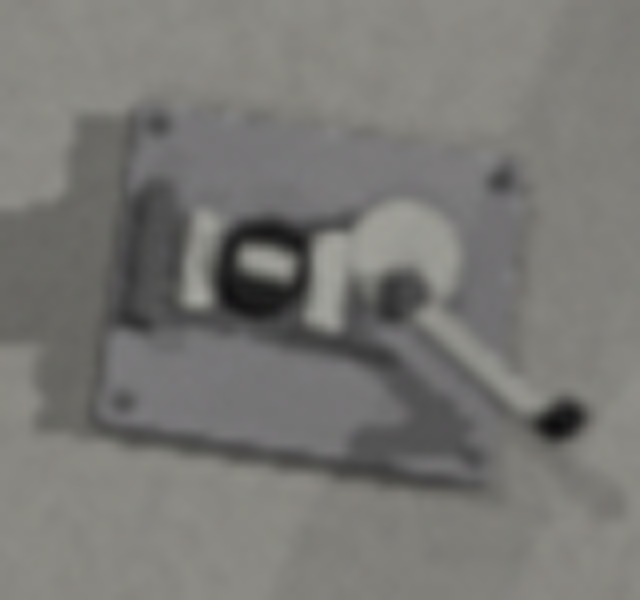

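The puck is nipped and upright, the lever is out along about −0.94 rad, and the strip has shifted roughly 1 px. I'll check the jaw shift by image registration.

Run:
```python
from h import *
z=np.load('tops.npz')
from plan import *
# jaw strip edge: steel-bright centroid across fixture y, before/after, both views
yaw=-.133;c,sn=np.cos(yaw),np.sin(yaw);pf=np.array([.5205,-.160])
def prof(s,img):
    g=cv2.cvtColor(img,cv2.COLOR_RGB2GRAY).astype(np.float32)
    ys=np.arange(.018,.046,.0005);P=[]
    for x in np.linspace(-.016,.016,17):
        X=np.c_[pf[0]+c*x-sn*ys,pf[1]+sn*x+c*ys,0*ys+.044];uv=proj(s,X).astype(np.float32)
        P.append(cv2.remap(g,uv[:,0].reshape(1,-1),uv[:,1].reshape(1,-1),cv2.INTER_LINEAR)[0])
    return ys*1000,np.mean(P,0)
for n,old in(("top",z['p']),("scene",z['q'])):
    s=snap(n); y,a=prof(s,old);_,b=prof(s,s['pixels'])
    def cen(p): w=np.clip(p-(p.min()+.5*(p.max()-p.min())),0,None); return (w*y).sum()/w.sum()
    print(n,cen(a).round(2),cen(b).round(2),"shift",(cen(b)-cen(a)).round(2)); print(a[::4].astype(int),b[::4].astype(int))
t=snap('top');s=snap('scene')
U=lambda p,x,y:(np.array(p,float)+.5)/8-.5+[x,y]
for k in(back(t,U([[562,415]],355,185),.076)[0],back(s,U([[187,62]],175,135),.076)[0]):
    v=k[:2]-[.5139,-.2101]; print("knob",k.round(4),"r",np.linalg.norm(v).round(4),"theta",((np.arctan2(v[1],v[0])-np.pi+.133+np.pi)%(2*np.pi)-np.pi).round(3))
```

```text
top 30.16 34.52 shift 4.36
[ 76  83  96 112 129 141 145 142 132 114  92  78  72  73] [ 54  44  42  53  75 100 122 136 144 143 133 111  89  77]
scene 32.11 36.36 shift 4.25
[ 49  52  55  66  87 106 114 116 116 108  89  71  66  67] [ 40  37  38  40  45  59  79  95 104 112 114 102  81  67]
knob [ 0.4583 -0.2648  0.076 ] r 0.078 theta 0.91
knob [ 0.4579 -0.2649  0.076 ] r 0.0784 theta 0.908
```

View pics/full.png

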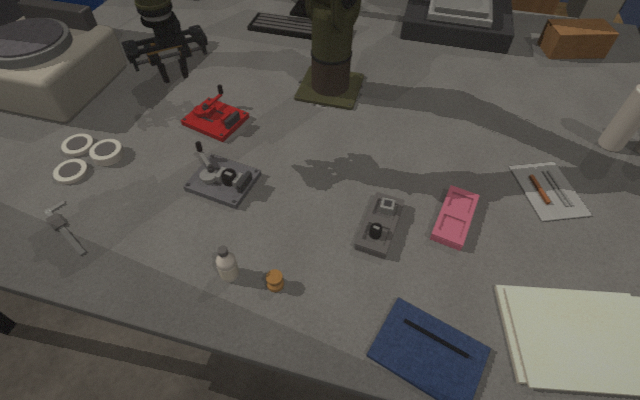

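```bash
python3 -c "
from rig import workorder,telemetry
o=telemetry.observe();print(o['time_s'],o['contact_force'].round(1),o['dq'].round(3));print(workorder.close_job())"
```

```text
26.5 [ 0.2 -0.7  0. ] [-0.011  0.019 -0.007  0.002  0.001  0.002  0.001]
the job is handed in; nothing more can be done
None
```

The pucks are swapped and the wide one is clamped. I handed the job in at 26.5 s with the arm clear of everything.

**What I did:**
- I parked the narrow puck on the bench and turned the lever back to its open stop for clearance. That also fixed the fixture's position.
- The wide puck went between the jaws and the narrow one into the far pocket it came from. Both stand upright with the metal face up.
- I then turned the lever to about 0.94 rad, which nips the puck.

**Last checks:**

| Check of the back jaw's travel | Result |
|---|---|
| Gripper position on the knob (0.938 rad) | about 3.1 mm |
| Knob seen in both cameras (about 0.91 rad) | about 2.7 mm |
| Far edge of the jaw in the images | about 3.2–3.7 mm |
| Brightness centre of the jaw strip | about 4.3 mm |

- **Disagreement:** these do not agree exactly. I discounted the 4.3 mm figure because the black puck beside the strip skews it. All four are far from the 8 mm stop.
- **Bystanders:** block, bottle and loupe look unmoved in the final picture. That was by eye, not measured.
- **Regrip:** my first grip on the parked puck was 6 mm off centre, so I opened and regripped before lifting it.

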